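# Press a plug home with a bench bar clamp and release it

### The job

A blanking plug stands only part-way into the grey pipe union that lies in the cradle of the bench-mounted bar clamp. Press it in with the clamp: squeeze the trigger towards the fixed handle, stroke after stroke, until the plug is fully home with its flange against the union, and keep a firm squeeze of about 15 N (over 10, never above 22) on it for half a second to bed its seal. Then let go, press the release tab so that the jaw springs all the way back, and leave the fitting lying free in its cradle; keep the robot off the moving jaw, its bar and the fitting, and do not disturb the things around.

Things in the scene. Friction and masses are not known exactly. Their poses are not given: they have to be found in the camera images.
- clamp: Clamp frame, screwed down: base plate 90 x 310 x 8 mm, long side along its own y. Origin: on the counter under the bar's centre line. Along y, mm: moving jaw from -157, cradle -110 to -58, fixed jaw -40 to -22 (34 wide, 108 high) with sprung pad, 68 mm high cover with the release tab out to -x (towards the robot), trigger (pivot at y +45, z 8), black upright handle +77 to +89.
- handle_top (a point): Top centre of the fixed black upright handle, 26 mm wide, 12 mm thick along the clamp's y, 154 mm above the counter. From its back to the trigger's squeezing face it is at most 71 mm.
- trigger_face (a point): Point 128 mm above the counter on the squeezing face (jaw side) of the grey upright trigger blade, 22 mm wide, 12 mm thick, free from 75 to 151 mm up. At rest it leans 0.175 rad to the jaws. Pushed along the clamp's +y to the handle it moves about 43 mm per stroke; 60 mm in front is free above 110 mm height. Steady push: 1 to 6 N running free, 3 to 9 N while the plug moves in.
- trigger (a joint): Angle of the trigger, rad: 0 let go (springs back by itself), 0.355 at its own stop. The first 0.11 are lost motion. A full stroke walks the jaw 8 mm; 4 mm ratchet teeth hold it (it slips back to the last tooth). Let it back to 0 for more. Plug home: push climbs 0.8 N per mm; a steady 9 N at 119 mm height (7 N at the blade's top) gives 12 to 18 N at the jaws, each N more 3 to 4.
- bar: The steel bar that slides along the clamp's y and carries the moving jaw at its -y end: a black upright 34 mm wide, 108 mm high. Its tail (14 x 20 mm) runs out under the handle. Origin: that of the clamp, shifted by the bar's travel. The robot must not push it.
- jaw_face (a point): Centre of the moving jaw's round rubber face (34 mm across, 77 mm above the counter), which presses on the plug's flange along the clamp's +y. In the clamp's frame its y is -157 mm fully open; it starts at -157 to -148; with the plug home it is at about -121 to -118. A return spring of 3 to 4.5 N pulls it open when the tab is pressed with the trigger let go.
- union: Loose grey plastic pipe union 49 x 64 x 49 mm, axis along the clamp's y, plug in its -y end, in the cradle (floor 52 mm above the counter). At the start it lies 1 to 5 mm off the fixed jaw's pad and slides up to it; the pad yields 1 mm per 11 N. Origin: centre of its underside.
- union_center (a point): Centre of the union, on its axis, half-way up; 76 to 77 mm above the counter when it lies in the cradle.
- plug (a joint): How far the white blanking plug (flange 40 mm across, 8 mm thick; stem 25 mm) has gone into the union, m: starts at 0 to 0.004; 0.016 is home with the flange on the union's face (up to 0.0175 under load). A tight fit: 8 to 9 N push it in, and it stays where it is left.
- tab_top (a point): Centre of the upper face of the release tab's grey pad, 22 x 22 mm, 74 mm above the counter, 85 mm from the bar's centre line on the clamp's -x side. Pressed straight down it tips about a hinge near the bar.
- tab (a joint): Angle of the release tab, rad: about 0 at rest, 0.20 fully pressed (its pad then 10 mm lower; takes 1 to 4 N), springs back. From about 0.13 on the jaw is free and springs open within half a second while the tab is held down.
- beaker_center (a point): Bystander: glass beaker 55 x 61 x 70 mm; this point is half-way up.
- sample_center (a point): Bystander: white sample bottle 42 mm across and 85 mm high; this point is half-way up.
- marker_center (a point): Bystander: marker pen 133 mm long lying on the counter; this point is its centre.
Not all that is in view belongs to the job. What is shaped like the union but purple or turquoise is not meant.

How it is judged (in metres and radians):
On the way, in this order (a step that is already met when the one before it is completed fails the run):
1. the plug is home in the union (within 1.5 mm) and the jaw presses it with over 10 N (value of joint plug above 0.0145 m and contact force between bar and union above 10 N), for 0.3 s.
2. the jaw is released and fully back with the plug still home (value of joint plug above 0.0145 m and y of jaw_face in the frame of clamp below -0.153 m), for 0.2 s.
At the end, for the whole second after the job is handed in: Plug within 1.5 mm of home; jaw within 4 mm of fully open and off the fitting; trigger (below 0.05 rad) and tab (below 0.06 rad) sprung back; union at rest, level within 0.1 rad, in its cradle: centre within 6 mm of the clamp's x = 0, y -100 to -70 mm, height 70 to 83 mm (all of step 2 and value of joint trigger below 0.05 rad and value of joint tab below 0.06 rad and x of union_center in the frame of clamp between -0.006 and 0.006 m and y of union_center in the frame of clamp between -0.1 and -0.07 m and z of union_center in the frame of clamp between 0.07 and 0.083 m and angle between union's own z axis and vertical below 0.1 rad and linear speed of union below 0.02 m/s and contact force between bar and union below 0.2 N); the robot touches nothing.
It fails at once if the jaw presses the fitting harder than 22 N (contact force between bar and union above 22 N).
It fails at once if the robot pushes the moving jaw or its bar (over 2 N) (contact force between any of the fingers, the arm and bar above 2 N).
It fails at once if the robot pushes the fitting (over 2 N) (contact force between any of the fingers, the arm and union above 2 N).
It fails at once if a bystander is moved more than 30 mm (distance of any of beaker_center, sample_center, marker_center from where it was at the start of the episode above 0.03 m).
It also fails if it takes over 58 s, if anything falls off the work surface, if the arm or the gripper's body presses on something with over 40 N, if the wrist force passes 120 N, or if a joint passes its speed limit or range.

### The arm

A 6-joint arm with a two-finger parallel gripper is mounted at the origin on a cart in front of the work surface, level with it; the furniture and walls round the work are solid. World frame = base frame: x ahead of the robot, y to its left, z up, the work surface at z = 0. Lengths are in mm, angles in rad, forces in N, time in s.
With the tool pointing down it reaches from about 300 to 775 mm from the base axis. Payload 14.6 kg.
Tool frame: the origin (TCP) lies at the very end of the fingers, on their centre line; the grasp point (between the pads) lies 19 mm behind it; z points along the fingers, y is the line along which they close (so a half turn about z gives the same grasp; the last joint's range is limited). The gripper opens to 94 mm and grips with 3 to 60 N. Pads are 16 mm wide; open, the fingers measure 119 mm over their backs; the gripper's body (75 mm by 177 mm) begins 78 mm behind the grasp point.
Start: joints at [1.205, 0.3, 1.521, -0, 1.321, -0.067], TCP at [161.903, 525.62, 176.146] pointing down, gripper open.
Joint ranges: [-3.03, 3.03], [-0.79, 2.21], [0.23, 2.52], [-1.04, 4.18], [0, 3.07], [-2.55, 2.55]. Speed limits (rad/s): [2.22, 2.22, 2.57, 3.14, 3.14, 3.14].

### API

Orientations are given as [roll, pitch, yaw] about the fixed x, y, z axes, in that order (R = Rz(yaw) Ry(pitch) Rx(roll)).
In Python, from cell import manip, optics gives the robot as it stands.
- The arm moves only by the shell command python3 -m crank 'ROWS' [FORCE]. ROWS is JSON, a list of rows, each a list of 7 numbers: the opening in per cent of the stroke, from 0 (shut) to 100 (fully open), then the shift along the tool's x, y, z in mm, then the turn, a rotation vector about the tool's x, y, z in rad. A call has 1 to 10 rows; each row is the pose to reach, as a shift and turn from the pose commanded when the call began, along the tool's axes at that moment; what a row does not reach only later rows make up. A row lasts 1/10 s, in which the tool goes at most 50 mm and 8.59 degrees, less where a joint would pass 70% of its speed; a pose out of reach is approached as far as the arm can. A call with a gripper value outside its range is refused whole. The fingers move at their own pace and stop on an object; FORCE is the grip in N (left out, the last holds). Time passes only in rows, so rows that repeat a pose let the fingers close. It gives the time, the measured TCP pose, the force, the opening and the grip force at its end, in the units of the state.
- manip.read_state(): the state, without advancing time (a new reading comes with each control period).
- optics.camera(name): name is "side" or "top"; returns (picture, depth): 420x560x3 uint8, red, green, blue; 420x560 float32, mm along the optical axis (not along the pixel's ray), 0 where there is no reading.
- optics.calibration(name): a dict with "camera_matrix" (3x3 intrinsics, pixels), "R" (3x3) and "t" (3): a world point X has camera coordinates R X + t. Camera axes: x right, y down, z forward; pixel columns grow to the right and rows downward; lengths in mm; the calibration is good to about 2 mm. A picture is of the moment at which its call begins. calibration takes no time and is no camera call.
- manip.sign_off(): hands the job in; it is judged then, once.
The state is a dict: "clock": time; "joints": joint angles; "qd": joint speeds; "effort": joint torques, N m; "eef_pos": TCP position; "eef_rot": TCP orientation; "wrist_force": force on the tool from outside, world axes, zero at the start; "moment": the same for the moment, N m; "finger_gap": finger opening in mm; "finger_force": force on a finger pad.
Only numpy, scipy, OpenCV 4.12 (cv2) and the standard library are available. Lean on these libraries where they do the work, as an engineer would, in place of code of your own. Each camera call takes 0.05 s, during which the arm holds its last target. There are 200 camera calls.

## Working session

There is one attempt and no reset: what is moved stays moved. The work goes in short steps, Python scripts to look and compute and a shell command to move; the robot and the scene stay as the last step left them, time stands still between calls to the robot, and variables do not carry over. Pictures are saved under pics/ and viewed, at most 13 in all, crops included, and the job is handed in when it is done.

```bash
ls; mkdir -p pics
python3 - <<'E'
from cell import manip, optics
import cv2,numpy as np
s=manip.read_state(); print({k:np.round(v,3).tolist() for k,v in s.items()})
for n in("top","side"):
    p,d=optics.camera(n); cv2.imwrite(f"pics/{n}0.png",p[:,:,::-1]); np.save(f"pics/{n}0.npy",d); np.save(f"pics/{n}0rgb.npy",p)
    c=optics.calibration(n); R=np.array(c["R"]); print(n,np.round(c["camera_matrix"],1).tolist(),np.round(R,3).tolist(),"campos",np.round(-R.T@np.array(c["t"]),0))
E
```

```text
pics
{'clock': 0.0, 'joints': [1.205, 0.3, 1.522, -0.0, 1.321, -0.067], 'qd': [0.002, -0.0, -0.001, -0.0, 0.0, 0.002], 'effort': [-0.002, -53.18, -35.273, 0.071, 0.024, -0.0], 'eef_pos': [161.793, 525.339, 175.572], 'eef_rot': [-3.14, -0.0, 2.843], 'wrist_force': [-0.404, 0.138, 0.486], 'moment': [-0.025, -0.039, 0.034], 'finger_force': 0.0, 'finger_gap': 93.971}
top [[528.7, 0.0, 274.8], [0.0, 528.7, 210.2], [0.0, 0.0, 1.0]] [[-0.01, -1.0, 0.0], [-0.994, 0.009, -0.106], [0.106, -0.001, -0.994]] campos [ 425.    0. 1261.]
side [[533.5, 0.0, 284.6], [0.0, 533.5, 211.3], [0.0, 0.0, 1.0]] [[-0.992, -0.125, -0.007], [-0.062, 0.541, -0.839], [0.109, -0.832, -0.544]] campos [ 393. 1245.  925.]
```

View pics/top0.png

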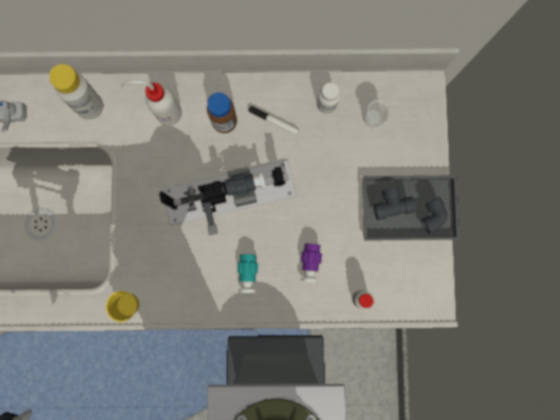

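View pics/side0.png

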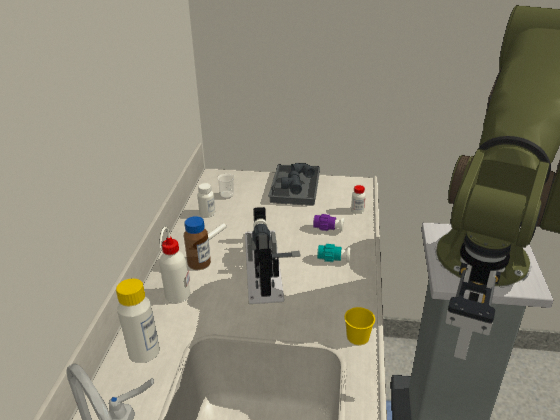

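```bash
cat > h.py <<'E'
from cell import manip, optics
import cv2,numpy as np
def load(n,tag):
    p,d=optics.camera(n); cv2.imwrite(f"pics/{n}{tag}.png",p[:,:,::-1]); return p,d
def cal(n):
    c=optics.calibration(n); return np.array(c["camera_matrix"]),np.array(c["R"]),np.array(c["t"]).ravel()
def cloud(n,d):
    K,R,t=cal(n); v,u=np.mgrid[:420,:560]
    P=np.stack([(u-K[0,2])/K[0,0]*d,(v-K[1,2])/K[1,1]*d,d],-1)
    W=(P-t)@R; W[d==0]=np.nan; return W
def ray(n,uv,z):
    K,R,t=cal(n); o=-R.T@t; r=R.T@np.linalg.solve(K,[uv[0],uv[1],1]); return o+r*(z-o[2])/r[2]
def proj(n,X):
    K,R,t=cal(n); c=np.atleast_2d(X)@R.T+t; p=c@K.T; return p[:,:2]/p[:,2:]
E
python3 - <<'E'
from h import *
p=cv2.imread("pics/top0.png");d=np.load("pics/top0.npy")
W=cloud("top",d); s=np.s_[150:240,150:305]
Z=W[s][...,2]; print(np.nanpercentile(W[280:300,160:230,2],[5,50,95]))
hsv=cv2.cvtColor(p,cv2.COLOR_BGR2HSV)
# plate mask: height ~8
m=((W[...,2]>4)&(W[...,2]<13)).astype(np.uint8); mm=np.zeros_like(m); mm[s]=m[s]
pts=W[mm>0][:,:2].astype(np.float32)
allm=np.zeros_like(m); allm[s]=(Z>4); n,l,st,_=cv2.connectedComponentsWithStats(allm); print(st[1:][st[1:,4]>50])
print("rect plate",cv2.minAreaRect(pts))
for lo,hi in((30,60),(60,85),(95,120),(120,160)):
    q=np.zeros_like(m); q[s]=(Z>lo)&(Z<hi); n,l,st,c=cv2.connectedComponentsWithStats(q)
    for i in range(1,n):
        if st[i,4]>12: print(lo,hi,st[i],np.round(np.nanmedian(W[l==i],0)), np.round(np.nanmax(W[l==i],0)),np.round(np.nanmin(W[l==i],0)))
a=cv2.resize(p[150:240,150:305],None,fx=5,fy=5,interpolation=cv2.INTER_CUBIC); cv2.imwrite("pics/c1.png",a)
q=cv2.imread("pics/side0.png"); a=cv2.resize(q[200:310,220:310],None,fx=5,fy=5,interpolation=cv2.INTER_CUBIC); cv2.imwrite("pics/c2.png",a)
E
```

```text
[-3.13972105  1.01144198  5.19162307]
[[ 157  160  139   77 5078]]
rect plate ((597.8507690429688, 113.68891143798828), (371.9233703613281, 215.5970458984375), 89.46593475341797)
30 60 [263 172  26  15 128] [624.   2.  46.] [645.  26.  60.] [610. -33.  33.]
30 60 [194 190  11  12  79] [586. 174.  48.] [601. 186.  60.] [577. 163.  33.]
30 60 [232 191  23   9  70] [588.  68.  53.] [598.  97.  59.] [580.  46.  46.]
30 60 [170 195  24  15 136] [575. 217.  47.] [590. 240.  60.] [560. 189.  31.]
30 60 [212 198  14  14  40] [572. 136.  48.] [585. 145.  60.] [554. 114.  30.]
30 60 [235 200  22   7  38] [570.  68.  45.] [578.  92.  59.] [565.  42.  30.]
60 85 [227 167  23  10 127] [641.  84.  68.] [652. 108.  85.] [628.  57.  60.]
60 85 [197 183  28  53 571] [569. 147.  70.] [616. 177.  84.] [496. 115.  60.]
60 85 [255 183   6   4  14] [607.  37.  82.] [611.  43.  85.] [605.  32.  76.]
60 85 [274 182  10   3  16] [611. -10.  77.] [614.   0.  85.] [610. -20.  61.]
60 85 [235 190  16   7  25] [588.  71.  82.] [596.  88.  85.] [584.  54.  71.]
60 85 [233 195  23  11 128] [576.  69.  68.] [587.  94.  75.] [565.  44.  60.]
60 85 [169 196   5  12  23] [566. 233.  74.] [584. 239.  84.] [560. 230.  60.]
60 85 [189 200   5   4  16] [571. 188.  74.] [575. 194.  80.] [569. 183.  61.]
95 120 [272 167  12  16 127] [627.  -9. 108.] [644.   4. 113.] [611. -20.  95.]
95 120 [259 173   5  10  23] [620.  29.  97.] [632.  34. 101.] [611.  25.  95.]
95 120 [225 175  29  18 261] [609.  78.  98.] [627. 109. 107.] [590.  47.  95.]
95 120 [212 181  11  16 126] [596. 126. 108.] [613. 137. 114.] [580. 116.  97.]
95 120 [165 195   6  12  26] [567. 233. 110.] [582. 239. 119.] [560. 231.  96.]
120 160 [188 186   7  12  67] [584. 177. 150.] [596. 186. 156.] [575. 170. 125.]
120 160 [159 192  10  13  96] [571. 235. 151.] [584. 244. 160.] [560. 231. 120.]
```

View pics/c1.png

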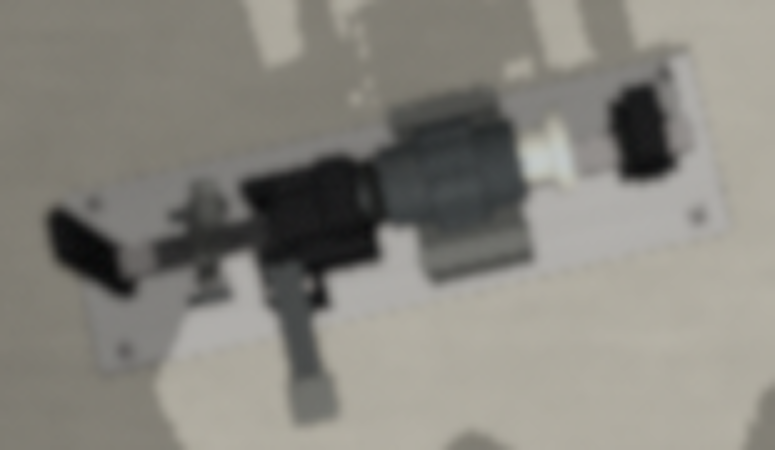

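View pics/c2.png

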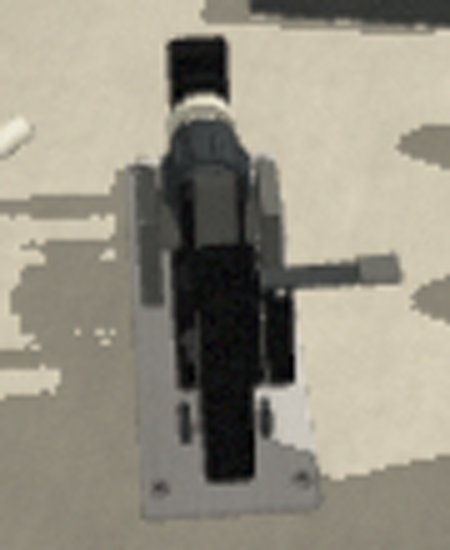

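The top view shows three union-like things: turquoise at px (248,268), purple at (311,258) and grey at (240,184). The grey one is meant, because it lies in the clamp's cradle with the white plug at (259,180). The enlarged crop c1 confirms this. In the same view the moving jaw is at (278,176), the trigger blade at (192,191), the handle at (167,200) and the tab pad at (213,230). The clamp's -y points to image right.

```bash
cat >> h.py <<'E'
def comp(W,lo,hi,box):
    q=np.zeros(W.shape[:2],np.uint8); s=np.s_[box[1]:box[3],box[0]:box[2]]; z=W[s][...,2]; q[s]=(z>lo)&(z<hi)
    n,l,st,c=cv2.connectedComponentsWithStats(q); i=1+np.argmax(st[1:,4]); return c[i],st[i]
E
python3 - <<'E'
from h import *
d=np.load("pics/top0.npy");W=cloud("top",d)
A={}
for n,z,box,y in(("handle",154,(155,185,175,210),83),("fixed",108,(211,178,226,200),-31),("moving",108,(268,165,286,186),None),("trig",151,(184,182,200,202),None)):
    c,st=comp(W,z-6,z+6,box); A[n]=ray("top",c,z); print(n,np.round(c,1),st[2:],np.round(A[n],1))
# line through handle, fixed, moving
P=np.array([A["handle"],A["fixed"],A["moving"]],np.float32)[:,:2]
vx,vy,x0,y0=cv2.fitLine(P,cv2.DIST_L2,0,0.01,0.01).ravel(); ey=np.array([vx,vy])*np.sign(vy); ex=np.array([ey[1],-ey[0]])
O=((A["handle"][:2]-83*ey)+(A["fixed"][:2]+31*ey))/2
O=O+ex*(ex@(np.array([x0,y0])-O))
print("yaw",np.arctan2(-ey[0],ey[1]),"O",O,"span",ey@(P[0]-P[1]))
np.savez("frame.npz",O=O,ex=ex,ey=ey)
for n in A: r=A[n][:2]-O; print(n,"clamp",np.round([ex@r,ey@r],1))
t,st=comp(W,62,82,(205,222,222,238)); T=ray("top",t,74); r=T[:2]-O; print("tab",t,T,[ex@r,ey@r])
p=proj("side",[*O,0]+np.r_[0,0,0]); 
for cx,cy,z in((0,83,154),(0,-31,108),(-85,ey@r,74)): print("side px",proj("side",[*(O+cx*ex+cy*ey),z]))
for cx,cy in((45,0),(-45,0)): print("edge px",proj("top",[*(O+cx*ex-100*ey),8]),proj("top",[*(O+cx*ex+50*ey),8]))
E
```

```text
handle [161.9 197.2] [ 7 12 65] [572.  237.2 154. ]
fixed [216.5 188.2] [ 10  16 120] [597.  126.8 108. ]
moving [278.2 174.1] [ 11  15 120] [627.2  -9.4 108. ]
trig [190.7 190.5] [ 7 10 54] [586.1 176.9 151. ]
yaw 0.2201136 O [590.10141919 156.62595698] span 113.13532
handle clamp [-0.1 82.6]
fixed clamp [  0.2 -30.6]
moving clamp [-1.000e-01 -1.701e+02]
trig clamp [ 0.5 20.7]
tab [211.49180328 228.41803279] [510.72376277 141.69137399  74.        ] [np.float64(-80.72330668569806), np.float64(2.7571040505977256)]
side px [[265.32291255 249.5237336 ]]
side px [[263.002244   237.41526762]]
side px [[296.6575781  253.51873107]]
edge px [[245.24465073 169.82439956]] [[184.21273503 183.87295566]]
edge px [[253.61390873 206.05430038]] [[192.15771262 220.31115545]]
```

```bash
cat >> h.py <<'E'
from scipy.spatial.transform import Rotation as Ro
def goto(cx,cy,z,toolyaw_deg=None):
    "shift+turn in tool axes from measured pose to clamp-frame target; toolyaw: angle of tool y from clamp x"
    f=np.load("frame.npz"); s=manip.read_state(); R=Ro.from_euler("xyz",s["eef_rot"])
    D=np.r_[f["O"]+cx*f["ex"]+cy*f["ey"],z]-s["eef_pos"]; sh=R.inv().apply(D); turn=np.zeros(3)
    if toolyaw_deg is not None:
        a=np.arctan2(f["ex"][1],f["ex"][0])+np.deg2rad(toolyaw_deg); ty=np.array([np.cos(a),np.sin(a),0]); tz=np.array([0,0,-1.])
        turn=(R.inv()*Ro.from_matrix(np.c_[np.cross(ty,tz),ty,tz])).as_rotvec()
    print("shift",np.round(sh,1),"turn",np.round(turn,3))
def where():
    f=np.load("frame.npz"); s=manip.read_state(); r=np.array(s["eef_pos"][:2])-f["O"]; w=np.array(s["wrist_force"])
    print("t",round(s["clock"],2),"clamp tcp",np.round([f["ex"]@r,f["ey"]@r,s["eef_pos"][2]],1),"F(clamp)",np.round([f["ex"]@w[:2],f["ey"]@w[:2],w[2]],2),"rot",np.round(s["eef_rot"],3))
E
python3 -c "
from h import *
where(); goto(0,-12,200,0)
f=np.load('frame.npz'); r=ray('top',(213,230),74)[:2]-f['O']; print('tab',f['ex']@r,f['ey']@r)"
```

```text
t 0.1 clamp tcp [-337.5  453.4  175.6] F(clamp) [-0.09  0.89  1.24] rot [-3.14  -0.     2.843]
shift [-523.8 -236.8  -24.2] turn [-1.000e-03  1.000e-03  1.052e+00]
tab -84.9775777513243 0.22131037308973467
```

```bash
python3 -m crank '[[0,-20,-9,-24,0,0,0.1],[0,-65,-30,-24,0,0,0.2],[0,-110,-50,-24,0,0,0.3],[0,-155,-70,-24,0,0,0.4],[0,-200,-90,-24,0,0,0.5],[0,-245,-111,-24,0,0,0.6],[0,-290,-131,-24,0,0,0.7],[0,-335,-151,-24,0,0,0.8],[0,-370,-167,-24,0,0,0.9],[0,-390,-176,-24,0,0,1.05]]' 40; python3 -c "
from h import *
where(); goto(0,-12,200,0)"
```

```text
clock: 1.1
eef_pos: [484.4, 240.3, 199.7]
eef_rot: [-3.141, 0.0, 1.786]
wrist_force: [-0.2, 0.8, 0.4]
finger_gap: 17.2
finger_force: 0.0
t 1.1 clamp tcp [-84.8 104.8 199.7] F(clamp) [-0.    0.81  0.37] rot [-3.141  0.     1.786]
shift [-116.4   85.4   -0.3] turn [-0.001  0.    -0.005]
```

```bash
python3 -m crank '[[0,-30,22,0,0,0,0],[0,-70,50,0,0,0,0],[0,-105,76,0,0,0,0],[0,-116,85,0,0,0,0],[0,-116,85,0,0,0,0],[0,-116,85,20,0,0,0],[0,-116,85,50,0,0,0],[0,-116,85,74,0,0,0],[0,-116,85,81,0,0,0],[0,-116,85,81,0,0,0]]' 40; python3 -c "
from h import *
where(); p,d=load('side','1'); p,d=load('top','1')
a=cv2.imread('pics/side1.png')[150:310,200:340]; b=cv2.imread('pics/top1.png')[140:250,150:310]
cv2.imwrite('pics/c3.png',np.vstack([cv2.resize(a,(400,457),interpolation=2)[:300],cv2.resize(b,(400,275),interpolation=2)]))"
```

```text
clock: 2.1
eef_pos: [590.3, 149.1, 118.9]
eef_rot: [-3.14, -0.0, 1.794]
wrist_force: [0.0, -0.7, -0.1]
finger_gap: 0.8
finger_force: 0.0
t 2.1 clamp tcp [ -1.4  -7.4 118.9] F(clamp) [-0.13 -0.69 -0.14] rot [-3.14  -0.     1.794]
```

View pics/c3.png

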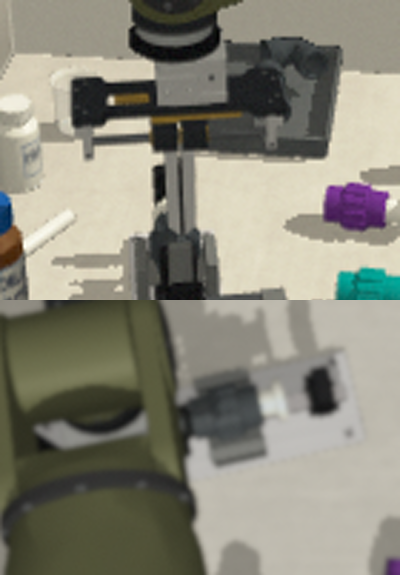

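The crop shows the closed fingers standing upright just in front of the trigger (crop px about (180,190)). In the lower half, the jaw (320,390), plug (275,400) and union (225,410) stay visible. Now the first stroke.

```bash
python3 -m crank '[[0,8,1,0,0,0,0],[0,16,1,0,0,0,0],[0,24,1,0,0,0,0],[0,32,1,0,0,0,0],[0,40,1,0,0,0,0],[0,46,1,0,0,0,0],[0,50,1,0,0,0,0],[0,50,1,0,0,0,0]]' 40; python3 -c "
from h import *
where()"; python3 -m crank '[[0,2,0,0,0,0,0],[0,2,0,0,0,0,0]]';  python3 -c "
from h import *
where()"; python3 -m crank '[[0,2,0,0,0,0,0],[0,2,0,0,0,0,0]]';  python3 -c "
from h import *
where()"
```

```text
clock: 3.0
eef_pos: [581.2, 197.6, 119.2]
eef_rot: [3.141, 0.0, 1.793]
wrist_force: [1.8, -3.5, 3.2]
finger_gap: 0.5
finger_force: 1.7
t 3.0 clamp tcp [  0.3  41.9 119.2] F(clamp) [ 1.03 -3.84  3.24] rot [3.141 0.    1.793]
clock: 3.2
eef_pos: [580.9, 199.1, 119.1]
eef_rot: [3.142, -0.0, 1.793]
wrist_force: [1.6, -2.5, 2.9]
finger_gap: 0.4
finger_force: 1.8
t 3.2 clamp tcp [  0.3  43.4 119.1] F(clamp) [ 1.02 -2.82  2.87] rot [ 3.142 -0.     1.793]
clock: 3.4
eef_pos: [580.4, 201.1, 119.1]
eef_rot: [-3.142, 0.0, 1.793]
wrist_force: [2.5, -2.9, 0.9]
finger_gap: 0.5
finger_force: 1.8
t 3.4 clamp tcp [  0.2  45.6 119.1] F(clamp) [ 1.79 -3.41  0.89] rot [-3.142  0.     1.793]
```

```bash
for i in 1 2; do :; done; python3 -m crank '[[0,2,0,0,0,0,0],[0,2,0,0,0,0,0]]' >/dev/null;  python3 -c "
from h import *
where()"; python3 -m crank '[[0,1.5,0,0,0,0,0],[0,1.5,0,0,0,0,0]]'>/dev/null;  python3 -c "
from h import *
where()"; python3 -m crank '[[0,1.5,0,0,0,0,0],[0,1.5,0,0,0,0,0]]'>/dev/null;  python3 -c "
from h import *
where(); p,d=load('top','2'); cv2.imwrite('pics/c4.png',cv2.resize(p[140:220,200:310,::-1],None,fx=5,fy=5,interpolation=2))
W=cloud('top',d); c,st=comp(W,102,114,(250,160,290,192)); f=np.load('frame.npz'); r=ray('top',c,108)[:2]-f['O']; print('jaw',c,st,f['ey']@r)"
```

```text
t 3.6 clamp tcp [1.000e-01 4.770e+01 1.189e+02] F(clamp) [ 1.45 -3.69 -0.85] rot [-3.141 -0.     1.793]
t 3.8 clamp tcp [  0.   49.1 118.9] F(clamp) [ 1.75 -3.85 -1.56] rot [-3.141  0.     1.793]
t 4.0 clamp tcp [ -0.   50.6 118.9] F(clamp) [ 1.63 -4.28 -1.96] rot [-3.141  0.     1.793]
jaw [274.38655462 174.91596639] [270 167  10  17 119] -161.46475989606296
```

View pics/c4.png

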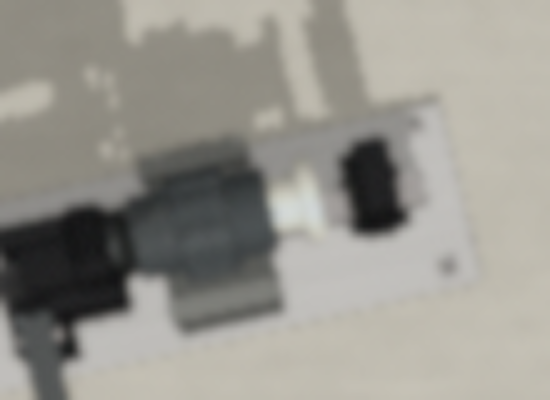

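```bash
python3 -m crank '[[0,-15,0,0,0,0,0],[0,-35,0,0,0,0,0],[0,-52,0,0,0,0,0],[0,-58,0,0,0,0,0],[0,-58,0,0,0,0,0]]' >/dev/null; python3 -c "
from h import *
where()"; python3 -m crank '[[0,8,0,0,0,0,0],[0,17,0,0,0,0,0],[0,25,0,0,0,0,0],[0,32,0,0,0,0,0],[0,39,0,0,0,0,0],[0,46,0,0,0,0,0],[0,52,0,0,0,0,0],[0,56,0,0,0,0,0],[0,58,0,0,0,0,0],[0,58,0,0,0,0,0]]'>/dev/null;  cat >> h.py <<'E'
def jaw(tag):
    where(); p,d=load('top',tag); W=cloud('top',d); f=np.load('frame.npz'); g=lambda c,z:f['ey']@(ray('top',c,z)[:2]-f['O'])
    c,st=comp(W,102,114,(235,160,290,192)); print('jaw',np.round(g(c,108),1))
    hsv=cv2.cvtColor(p,cv2.COLOR_RGB2HSV); m=np.zeros(p.shape[:2],np.uint8); m[168:196,225:275]=1
    wh=((hsv[...,2]>200)&(hsv[...,1]<60)&(W[...,2]>60)&(m>0)).astype(np.uint8)
    v,u=np.nonzero(wh); 
    if len(u): ys=[g((a,b),W[b,a,2]) for a,b in zip(u,v)]; print('white n',len(u),'y',np.round(np.percentile(ys,[3,97]),1))
E
python3 -c "
from h import *
jaw('3')"
```

```text
t 4.55 clamp tcp [  0.3  -8.4 119.3] F(clamp) [ 0.19  0.86 -0.04] rot [ 3.141 -0.     1.791]
t 5.55 clamp tcp [ -0.   50.6 118.9] F(clamp) [-1.08 -4.39 -0.76] rot [-3.141  0.     1.793]
jaw -153.3
white n 53 y [-133.5 -117.3]
```

```bash
python3 -m crank '[[0,-15,0,0,0,0,0],[0,-35,0,0,0,0,0],[0,-52,0,0,0,0,0],[0,-58,0,0,0,0,0],[0,-58,0,0,0,0,0]]' >/dev/null; python3 -c "
from h import *
jaw('4r')"; python3 -m crank '[[0,8,0,0,0,0,0],[0,17,0,0,0,0,0],[0,25,0,0,0,0,0],[0,30,0,0,0,0,0],[0,35,0,0,0,0,0],[0,39,0,0,0,0,0],[0,42,0,0,0,0,0]]'>/dev/null;  python3 -c "
from h import *
where()";  python3 -m crank '[[0,3,0,0,0,0,0],[0,6,0,0,0,0,0],[0,9,0,0,0,0,0],[0,9,0,0,0,0,0]]'>/dev/null;  python3 -c "
from h import *
where()";  python3 -m crank '[[0,3,0,0,0,0,0],[0,6,0,0,0,0,0],[0,7,0,0,0,0,0],[0,7,0,0,0,0,0]]'>/dev/null;  python3 -c "
from h import *
jaw('4')"
```

```text
t 6.1 clamp tcp [  0.3  -8.5 119.2] F(clamp) [ 0.64  0.62 -0.49] rot [ 3.141 -0.     1.791]
jaw -154.4
white n 52 y [-133.5 -117.3]
t 6.85 clamp tcp [  0.3  34.7 119.3] F(clamp) [-0.15 -4.04  2.79] rot [3.141 0.    1.793]
t 7.25 clamp tcp [  0.2  43.8 119. ] F(clamp) [ 1.15 -3.56  0.63] rot [3.142 0.    1.793]
t 7.65 clamp tcp [1.000e-01 5.010e+01 1.186e+02] F(clamp) [ 1.48 -6.14 -2.55] rot [-3.141e+00  1.000e-03  1.793e+00]
jaw -145.7
white n 45 y [-130.1 -115.9]
```

```bash
python3 -m crank '[[0,-15,0,0,0,0,0],[0,-35,0,0,0,0,0],[0,-52,0,0,0,0,0],[0,-58,0,0,0,0,0],[0,-58,0,0,0,0,0]]' >/dev/null; python3 -c "
from h import *
jaw('5r')"; python3 -m crank '[[0,8,0,0,0,0,0],[0,17,0,0,0,0,0],[0,25,0,0,0,0,0],[0,30,0,0,0,0,0],[0,34,0,0,0,0,0],[0,38,0,0,0,0,0],[0,40,0,0,0,0,0]]'>/dev/null;  python3 -c "
from h import *
where()";  python3 -m crank '[[0,3,0,0,0,0,0],[0,6,0,0,0,0,0],[0,6,0,0,0,0,0]]'>/dev/null;  python3 -c "
from h import *
where()";  python3 -m crank '[[0,3,0,0,0,0,0],[0,6,0,0,0,0,0],[0,6,0,0,0,0,0]]'>/dev/null;  python3 -c "
from h import *
jaw('5')"
```

```text
t 8.2 clamp tcp [  0.2  -8.3 119.1] F(clamp) [-0.5   0.93  0.61] rot [-3.141 -0.     1.792]
jaw -146.2
white n 43 y [-130.4 -116.3]
t 8.95 clamp tcp [  0.5  32.6 119.7] F(clamp) [-0.94 -5.52  4.15] rot [3.141e+00 1.000e-03 1.793e+00]
t 9.25 clamp tcp [  0.5  38.7 119.7] F(clamp) [ 0.4  -5.42  3.88] rot [3.141e+00 1.000e-03 1.793e+00]
t 9.55 clamp tcp [  0.3  44.8 119.3] F(clamp) [-0.16 -4.13  1.13] rot [3.141e+00 1.000e-03 1.793e+00]
jaw -138.9
white n 25 y [-123.5 -116.1]
```

```bash
for k in 1; do python3 -m crank '[[0,1.5,0,0,0,0,0],[0,1.5,0,0,0,0,0]]'>/dev/null; python3 -c "
from h import *
where()"; done; python3 -m crank '[[0,1.5,0,0,0,0,0],[0,1.5,0,0,0,0,0]]'>/dev/null; python3 -c "
from h import *
where()"; python3 -m crank '[[0,1.5,0,0,0,0,0],[0,1.5,0,0,0,0,0]]'>/dev/null; python3 -c "
from h import *
where()"; python3 -m crank '[[0,1.5,0,0,0,0,0],[0,1.5,0,0,0,0,0]]'>/dev/null; python3 -c "
from h import *
jaw('6'); p=cv2.imread('pics/top6.png'); cv2.imwrite('pics/c5.png',cv2.resize(p[140:220,200:310],None,fx=5,fy=5,interpolation=2))"
```

```text
t 9.8 clamp tcp [  0.2  46.1 119. ] F(clamp) [ 0.8  -4.36  0.12] rot [3.142 0.    1.793]
t 10.0 clamp tcp [  0.2  47.4 119. ] F(clamp) [ 0.57 -5.4  -0.31] rot [-3.142  0.     1.793]
t 10.2 clamp tcp [  0.2  48.8 118.9] F(clamp) [ 1.65 -4.94 -0.98] rot [-3.141e+00  1.000e-03  1.793e+00]
t 10.4 clamp tcp [  0.2  50.2 118.8] F(clamp) [ 0.98 -6.07 -1.83] rot [-3.141e+00  1.000e-03  1.793e+00]
jaw -137.8
white n 20 y [-121.9 -117. ]
```

View pics/c5.png

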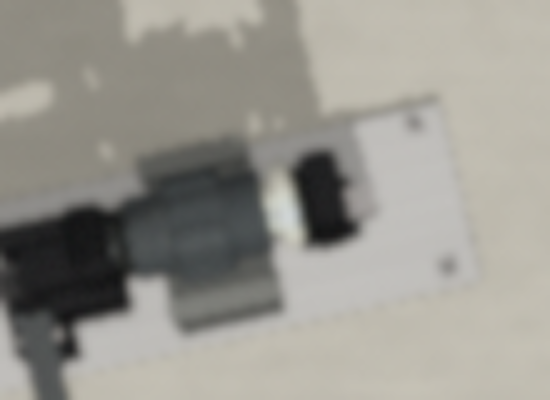

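The view shows the jaw (crop px (325,198)) on the flange (285,205), with about 3 mm of plug still to go. The next stroke gets small steps.

```bash
python3 -m crank '[[0,-15,0,0,0,0,0],[0,-35,0,0,0,0,0],[0,-52,0,0,0,0,0],[0,-58,0,0,0,0,0],[0,-58,0,0,0,0,0]]' >/dev/null; python3 -c "
from h import *
jaw('7r')"; python3 -m crank '[[0,8,0,0,0,0,0],[0,17,0,0,0,0,0],[0,22,0,0,0,0,0],[0,26,0,0,0,0,0],[0,28,0,0,0,0,0],[0,28,0,0,0,0,0]]'>/dev/null;  python3 -c "
from h import *
jaw('8a')";  python3 -m crank '[[0,2,0,0,0,0,0],[0,2,0,0,0,0,0]]'>/dev/null;  python3 -c "
from h import *
where()";  python3 -m crank '[[0,2,0,0,0,0,0],[0,2,0,0,0,0,0]]'>/dev/null;  python3 -c "
from h import *
jaw('8b')"
```

```text
t 10.95 clamp tcp [  0.3  -8.3 119.2] F(clamp) [0.18 0.39 0.02] rot [-3.142 -0.     1.791]
jaw -138.4
white n 19 y [-122.4 -117.6]
t 11.6 clamp tcp [  0.3  20.4 119.4] F(clamp) [-0.33 -3.74  2.84] rot [3.141e+00 1.000e-03 1.793e+00]
jaw -138.0
white n 22 y [-121.9 -116.8]
t 11.85 clamp tcp [  0.4  22.2 119.4] F(clamp) [-0.6  -5.    3.96] rot [3.141e+00 1.000e-03 1.793e+00]
t 12.05 clamp tcp [  0.4  24.1 119.5] F(clamp) [-0.52 -5.19  4.22] rot [3.141e+00 1.000e-03 1.793e+00]
jaw -136.9
white n 22 y [-121.3 -115.5]
```

```bash
python3 -m crank '[[0,1.5,0,0,0,0,0],[0,1.5,0,0,0,0,0]]'>/dev/null;  python3 -c "
from h import *
where()";  python3 -m crank '[[0,1.5,0,0,0,0,0],[0,1.5,0,0,0,0,0]]'>/dev/null;  python3 -c "
from h import *
jaw('8c')"; python3 -m crank '[[0,0,0,0,0,0,0],[0,0,0,0,0,0,0]]'>/dev/null;  python3 -c "
from h import *
where()"
```

```text
t 12.3 clamp tcp [  0.4  25.6 119.5] F(clamp) [ 0.54 -5.47  3.45] rot [3.141e+00 1.000e-03 1.793e+00]
t 12.5 clamp tcp [  0.4  27.1 119.5] F(clamp) [-0.85 -6.02  3.35] rot [3.141e+00 1.000e-03 1.792e+00]
jaw -136.2
white n 18 y [-120.3 -115.5]
t 12.75 clamp tcp [  0.5  27.  119.5] F(clamp) [-0.34 -5.38  3.97] rot [3.141e+00 1.000e-03 1.792e+00]
```

```bash
python3 -m crank '[[0,1.2,0,0,0,0,0],[0,1.2,0,0,0,0,0]]'>/dev/null;  python3 -c "
from h import *
where()";  python3 -m crank '[[0,1.2,0,0,0,0,0],[0,1.2,0,0,0,0,0]]'>/dev/null;  python3 -c "
from h import *
where()"; python3 -m crank '[[0,1.2,0,0,0,0,0],[0,1.2,0,0,0,0,0]]'>/dev/null;  python3 -c "
from h import *
jaw('8d')"
```

```text
t 12.95 clamp tcp [  0.5  28.2 119.5] F(clamp) [-0.43 -5.99  4.79] rot [3.141e+00 1.000e-03 1.792e+00]
t 13.15 clamp tcp [  0.5  29.5 119.5] F(clamp) [ 0.24 -5.26  4.73] rot [3.141e+00 1.000e-03 1.792e+00]
t 13.35 clamp tcp [  0.5  30.7 119.5] F(clamp) [-0.39 -5.33  4.37] rot [3.141e+00 1.000e-03 1.792e+00]
jaw -135.2
white n 15 y [-119.5 -115.9]
```

```bash
python3 -m crank '[[0,1.2,0,0,0,0,0],[0,1.2,0,0,0,0,0]]'>/dev/null;  python3 -c "
from h import *
where()";  python3 -m crank '[[0,1.2,0,0,0,0,0],[0,1.2,0,0,0,0,0]]'>/dev/null;  python3 -c "
from h import *
where()"; python3 -m crank '[[0,1.2,0,0,0,0,0],[0,1.2,0,0,0,0,0]]'>/dev/null;  python3 -c "
from h import *
where()"; python3 -m crank '[[0,1.2,0,0,0,0,0],[0,1.2,0,0,0,0,0]]'>/dev/null;  python3 -c "
from h import *
jaw('8e')"
```

```text
t 13.6 clamp tcp [  0.5  31.9 119.5] F(clamp) [-0.04 -6.24  4.  ] rot [3.141e+00 1.000e-03 1.792e+00]
t 13.8 clamp tcp [  0.5  33.  119.6] F(clamp) [ 0.16 -5.9   4.38] rot [3.141e+00 1.000e-03 1.793e+00]
t 14.0 clamp tcp [  0.5  34.3 119.6] F(clamp) [-0.19 -5.3   4.04] rot [3.141e+00 1.000e-03 1.793e+00]
t 14.2 clamp tcp [  0.5  35.5 119.6] F(clamp) [ 0.3  -6.01  3.92] rot [3.141e+00 1.000e-03 1.792e+00]
jaw -133.9
white n 12 y [-118.2 -115.1]
```

```bash
python3 -m crank '[[0,1.2,0,0,0,0,0],[0,1.2,0,0,0,0,0]]'>/dev/null;  python3 -c "
from h import *
where()";  python3 -m crank '[[0,1.2,0,0,0,0,0],[0,1.2,0,0,0,0,0]]'>/dev/null;  python3 -c "
from h import *
where()"; python3 -m crank '[[0,1.2,0,0,0,0,0],[0,1.2,0,0,0,0,0]]'>/dev/null;  python3 -c "
from h import *
jaw('8f')"
```

```text
t 14.45 clamp tcp [  0.5  36.6 119.6] F(clamp) [ 0.09 -5.93  4.51] rot [3.141e+00 1.000e-03 1.792e+00]
t 14.65 clamp tcp [  0.5  37.7 119.5] F(clamp) [ 0.01 -5.75  3.31] rot [3.141e+00 1.000e-03 1.792e+00]
t 14.85 clamp tcp [  0.5  38.7 119.5] F(clamp) [ 0.04 -7.32  4.31] rot [3.141e+00 1.000e-03 1.792e+00]
jaw -133.1
white n 12 y [-117.3 -114.6]
```

```bash
python3 -m crank '[[0,0,0,0,0,0,0],[0,0,0,0,0,0,0]]';  python3 -c "
from h import *
where()";  python3 -m crank '[[0,0.7,0,0,0,0,0],[0,0.7,0,0,0,0,0]]'>/dev/null;  python3 -c "
from h import *
where()"; python3 -m crank '[[0,0,0,0,0,0,0],[0,0,0,0,0,0,0]]'>/dev/null;  python3 -c "
from h import *
jaw('8g')"
```

```text
clock: 15.1
eef_pos: [582.1, 194.5, 119.5]
eef_rot: [3.141, 0.001, 1.792]
wrist_force: [1.7, -8.0, 4.1]
finger_gap: 0.4
finger_force: 3.9
t 15.1 clamp tcp [  0.5  38.7 119.5] F(clamp) [-0.07 -8.15  4.09] rot [3.141e+00 1.000e-03 1.792e+00]
t 15.3 clamp tcp [  0.5  39.3 119.5] F(clamp) [-0.1  -7.95  3.71] rot [3.141e+00 1.000e-03 1.792e+00]
t 15.5 clamp tcp [  0.5  39.3 119.5] F(clamp) [ 0.79 -9.2   3.98] rot [3.141e+00 1.000e-03 1.792e+00]
jaw -132.9
white n 13 y [-117.3 -114.2]
```

```bash
python3 -m crank '[[0,-0.3,0,0,0,0,0],[0,-0.3,0,0,0,0,0]]'>/dev/null;  python3 -c "
from h import *
where()";  python3 -m crank '[[0,0,0,0,0,0,0],[0,0,0,0,0,0,0]]'>/dev/null;  python3 -c "
from h import *
where()"; python3 -m crank '[[0,0,0,0,0,0,0],[0,0,0,0,0,0,0]]'>/dev/null;  python3 -c "
from h import *
where()"
```

```text
t 15.75 clamp tcp [  0.5  39.1 119.5] F(clamp) [ 0.02 -6.51  4.19] rot [3.141e+00 1.000e-03 1.792e+00]
t 15.95 clamp tcp [  0.5  39.1 119.5] F(clamp) [ 0.18 -6.    4.33] rot [3.141e+00 1.000e-03 1.792e+00]
t 16.15 clamp tcp [  0.5  39.1 119.5] F(clamp) [ 0.52 -7.21  2.94] rot [3.141e+00 1.000e-03 1.792e+00]
```

```bash
python3 -m crank '[[0,0.4,0,0,0,0,0],[0,0.7,0,0,0,0,0],[0,0.7,0,0,0,0,0]]'>/dev/null;  python3 -c "
from h import *
where()";  python3 -m crank '[[0,0,0,0,0,0,0],[0,0,0,0,0,0,0]]'>/dev/null;  python3 -c "
from h import *
where()"; python3 -m crank '[[0,0,0,0,0,0,0],[0,0,0,0,0,0,0],[0,0,0,0,0,0,0]]'>/dev/null;  python3 -c "
from h import *
jaw('9')"
```

```text
t 16.45 clamp tcp [  0.5  39.7 119.5] F(clamp) [ 0.21 -8.36  3.41] rot [3.141e+00 1.000e-03 1.792e+00]
t 16.65 clamp tcp [  0.5  39.6 119.5] F(clamp) [ 0.52 -8.95  4.26] rot [3.141e+00 1.000e-03 1.792e+00]
t 16.95 clamp tcp [  0.5  39.6 119.5] F(clamp) [ 0.61 -8.91  3.17] rot [3.141e+00 1.000e-03 1.792e+00]
jaw -132.9
white n 14 y [-117.3 -114.1]
```

```bash
python3 -m crank '[[0,-10,0,0,0,0,0],[0,-25,0,0,0,0,0],[0,-40,0,0,0,0,0],[0,-48,0,0,0,0,0],[0,-48,0,0,0,0,0],[0,-48,0,-20,0,0,0],[0,-48,0,-50,0,0,0],[0,-48,0,-75,0,0,0],[0,-48,0,-80,0,0,0],[0,-48,0,-80,0,0,0]]'>/dev/null;  python3 -c "
from h import *
jaw('10'); print(manip.read_state()['joints']); goto(-86,0,140,90); goto(-86,0,140,-90)"
```

```text
t 18.0 clamp tcp [  0.4  -7.1 199.2] F(clamp) [ 0.96 -0.09 -0.03] rot [ 3.141 -0.     1.793]
jaw -134.7
white n 10 y [-118.2 -115.3]
[ 1.87587402e-01  4.22250846e-01  1.30494031e+00  8.70027812e-05
  1.41540123e+00 -3.46043321e-02]
shift [  7.4 -85.9  58.2] turn [-1.000e-03 -1.000e-03 -1.569e+00]
shift [  7.4 -85.9  58.2] turn [-1.000e-03  1.000e-03  1.573e+00]
```

```bash
python3 -m crank '[[0,0,-20,0,0,0,-0.14],[0,3,-45,0,0,0,-0.29],[0,7,-70,0,0,0,-0.44],[0,7,-86,0,0,0,-0.59],[0,7,-86,0,0,0,-0.74],[0,7,-86,0,0,0,-0.89],[0,7,-86,0,0,0,-1.04],[0,7,-86,0,0,0,-1.19],[0,7,-86,0,0,0,-1.34],[0,7,-86,0,0,0,-1.48]]'>/dev/null; python3 -m crank '[[0,0,0,10,0,0,-0.09],[0,0,0,40,0,0,-0.09],[0,0,0,80,0,0,-0.09],[0,0,0,100,0,0,-0.09],[0,0,0,100,0,0,-0.09]]' >/dev/null; python3 -c "
from h import *
where(); goto(-86,0,74,90); p,d=load('side','11');load('top','11'); cv2.imwrite('pics/c6.png',cv2.resize(p[180:310,200:340,::-1],None,fx=4,fy=4,interpolation=2))"
```

```text
t 19.55 clamp tcp [-88.1  -0.4  95.2] F(clamp) [ 0.97 -0.35  0.51] rot [ 3.141 -0.007 -2.92 ]
shift [-2.2  0.4 21.1] turn [ 0.    -0.007  0.001]
```

View pics/c6.png

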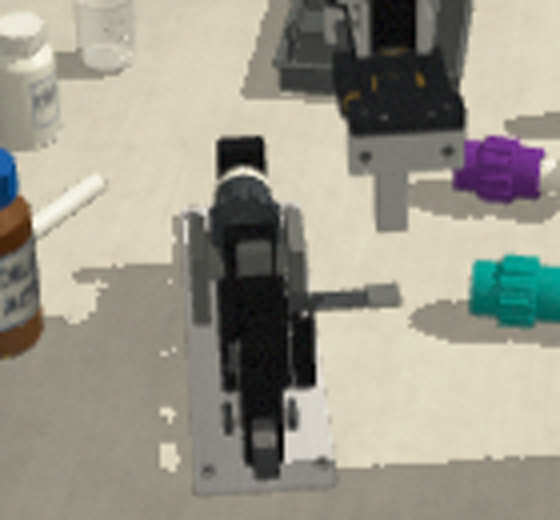

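```bash
python3 -c "
from h import *
s=manip.read_state(); where(); print(s['eef_pos'],proj('side',s['eef_pos']),proj('top',s['eef_pos']))
f=np.load('frame.npz')
for y in(-5,0,5): print(y,proj('side',[*(f['O']-85*f['ex']+y*f['ey']),74]))
p,d=load('side','12'); W=cloud('side',d)
for v in (225,230,233,236): print(v,W[v,298])
for v in (250,252,254,256): print(v,W[v,296])
load('top','12')"
```

```text
t 19.65 clamp tcp [-85.9  -0.5  99. ] F(clamp) [0.12 0.34 0.02] rot [ 3.142e+00 -1.000e-03 -2.920e+00]
[506.36648414 137.35949443  98.98432194] [[296.91549846 245.0570243 ]] [[212.10606532 229.56605244]]
-5 [[296.32278702 251.72405215]]
0 [[296.53822734 252.87894015]]
5 [[296.75496102 254.04076131]]
225 [502.55477216 151.17298987 171.70868218]
230 [502.77015892 148.06373394 154.31228692]
233 [502.48322551 150.3360953  146.68503065]
236 [503.69994278 137.61722638 128.23566759]
250 [5.20032798e+02 2.90494715e+01 3.59584726e-01]
252 [508.64402554 137.45981518  76.2923665 ]
254 [507.86389788 144.63692527  75.26358563]
256 [507.32053063 149.55517751  72.5280545 ]
```

```bash
python3 -c "
import cv2
a=cv2.imread('pics/side12.png')[190:300,230:330]; b=cv2.imread('pics/top12.png')[140:260,150:310]
cv2.imwrite('pics/c7.png',cv2.vconcat([cv2.resize(a,(400,300),interpolation=2),cv2.resize(b,(400,300),interpolation=2)]))"
```

```text
(no output)
```

View pics/c7.png

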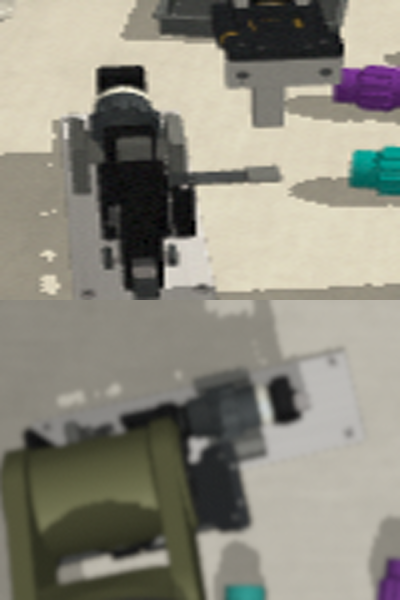

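```bash
python3 -c "
from h import *
p,d=load('side','13'); W=cloud('side',d)
for v in range(234,256): print(v,np.round(W[v,[294,297,300],2]),p[v,297], np.round(W[v,297,:2]))
where(); print(manip.read_state()['finger_gap'])"
```

```text
234 [145. 142. 146.] [121 119 111] [505. 149.]
235 [141. 137. 136.] [131 127 117] [506. 145.]
236 [ 3. -1. -0.] [196 189 170] [525. -42.]
237 [-2.  2.  3.] [221 214 191] [524. -32.]
238 [4. 0. 4.] [219 211 189] [523. -30.]
239 [2. 4. 1.] [221 212 191] [522. -20.]
240 [-0.  2.  1.] [220 212 188] [522. -17.]
241 [3. 1. 2.] [221 213 189] [522. -13.]
242 [1. 2. 2.] [221 214 189] [521.  -7.]
243 [2. 2. 0.] [221 212 188] [521.  -3.]
244 [2. 0. 2.] [221 213 189] [520.  -0.]
245 [2. 2. 1.] [222 216 191] [519.   7.]
246 [2. 3. 1.] [221 214 191] [519.  14.]
247 [-0.  6.  4.] [220 213 190] [518.  22.]
248 [-2.  1.  0.] [221 214 191] [518.  20.]
249 [5. 3. 0.] [219 211 187] [517.  27.]
250 [ 0.  4. -0.] [208 199 178] [517.  33.]
251 [74. 79. -1.] [121 120 111] [506. 136.]
252 [78. 76.  3.] [122 120 111] [506. 137.]
253 [74. 78. -1.] [121 120 112] [505. 144.]
254 [77. 74. -1.] [119 118 110] [505. 143.]
255 [75. 75.  4.] [114 114 106] [505. 148.]
t 19.8 clamp tcp [-85.2  -0.6 100.3] F(clamp) [-0.1  -0.1   0.22] rot [-3.142e+00  2.000e-03 -2.920e+00]
0.564376666093363
```

```bash
python3 -c "
from h import *
ty=np.array([.294,.956,0]); T=np.array([161.8,525.3,175.6])
for k in(-59,-47,47,59): print(k,proj('side',T+k*ty),proj('side',T+k*ty+[0,0,38]))
W=cloud('side',np.load('pics/side0.npy')); p=cv2.imread('pics/side0.png')
for v in range(330,372,3): print(v,np.round(W[v,[450,458,464]]).tolist())
a=p[280:400,420:540]; b=cv2.imread('pics/side1.png')[170:290,230:350]
cv2.imwrite('pics/c8.png',cv2.hconcat([cv2.resize(x,(390,390),interpolation=2) for x in(a,b)]))"
```

```text
-59 [[466.01950085 328.24502766]] [[469.60267439 313.73069825]]
-47 [[465.06312007 332.4371907 ]] [[468.65938535 317.87643401]]
47 [[456.93022326 368.08662048]] [[460.62367305 353.19322295]]
59 [[455.80224327 373.03096497]] [[459.50716904 358.1002349 ]]
330 [[75.0, 120.0, -173.0], [54.0, 123.0, -168.0], [184.0, 585.0, 283.0]]
333 [[73.0, 121.0, -184.0], [52.0, 122.0, -180.0], [182.0, 582.0, 274.0]]
336 [[69.0, 113.0, -203.0], [189.0, 578.0, 262.0], [181.0, 582.0, 267.0]]
339 [[70.0, 123.0, -205.0], [189.0, 582.0, 259.0], [180.0, 584.0, 262.0]]
342 [[67.0, 119.0, -221.0], [188.0, 581.0, 251.0], [178.0, 582.0, 253.0]]
345 [[66.0, 121.0, -231.0], [186.0, 580.0, 243.0], [178.0, 586.0, 250.0]]
348 [[63.0, 118.0, -246.0], [185.0, 581.0, 237.0], [177.0, 585.0, 242.0]]
351 [[62.0, 121.0, -255.0], [184.0, 581.0, 229.0], [175.0, 584.0, 234.0]]
354 [[59.0, 119.0, -269.0], [184.0, 583.0, 224.0], [174.0, 584.0, 227.0]]
357 [[56.0, 116.0, -286.0], [182.0, 583.0, 217.0], [174.0, 585.0, 221.0]]
360 [[55.0, 118.0, -296.0], [35.0, 124.0, -286.0], [18.0, 123.0, -285.0]]
363 [[54.0, 120.0, -306.0], [32.0, 121.0, -302.0], [14.0, 117.0, -304.0]]
366 [[51.0, 119.0, -320.0], [32.0, 129.0, -305.0], [13.0, 122.0, -311.0]]
369 [[50.0, 120.0, -331.0], [26.0, 117.0, -332.0], [9.0, 117.0, -329.0]]
```

View pics/c8.png

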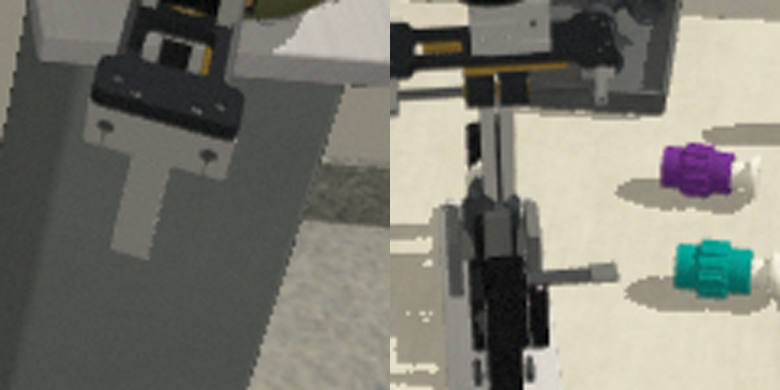

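The crop shows that the drawn finger ended about 40 mm above the reported TCP at the start too, although the trigger strokes behaved as if contact was at TCP height. I'll feel for the tab by force, in small steps.

```bash
python3 -m crank '[[0,0,0,8,0,0,0],[0,0,0,16,0,0,0],[0,0,0,20,0,0,0],[0,0,0,22,0,0,0],[0,0,0,22,0,0,0]]' >/dev/null; python3 -c "
from h import *
where()"; python3 -m crank '[[0,0,0,3,0,0,0],[0,0,0,6,0,0,0],[0,0,0,6,0,0,0],[0,0,0,6,0,0,0]]'>/dev/null; python3 -c "
from h import *
where()";  python3 -m crank '[[0,0,0,2,0,0,0],[0,0,0,3,0,0,0],[0,0,0,3,0,0,0],[0,0,0,3,0,0,0]]'>/dev/null; python3 -c "
from h import *
jaw('14'); load('side','14')"
```

```text
t 20.3 clamp tcp [-85.9  -0.6  76.8] F(clamp) [-0.91 -0.35 -0.36] rot [ 3.142e+00 -1.000e-03 -2.920e+00]
t 20.7 clamp tcp [-85.7  -0.5  71.1] F(clamp) [-0.31  0.38 -0.69] rot [ 3.142 -0.    -2.92 ]
t 21.1 clamp tcp [-85.7  -0.6  68.2] F(clamp) [0.09 0.23 0.55] rot [ 3.142  0.    -2.92 ]
jaw -134.6
white n 9 y [-118.3 -115.8]
```

```bash
python3 -m crank '[[0,0,0,2,0,0,0],[0,0,0,4,0,0,0],[0,0,0,4,0,0,0],[0,0,0,4,0,0,0]]' >/dev/null; python3 -c "
from h import *
jaw('15')
p,d=load('side','15'); W=cloud('side',d)
for v in range(242,262,1): print(v,np.round(W[v,297]).tolist(),end=' ')
cv2.imwrite('pics/c9.png',cv2.resize(p[190:300,230:330,::-1],(600,660)[:1]+(600,),interpolation=2))"
```

```text
t 21.6 clamp tcp [-85.7  -0.6  64.1] F(clamp) [-0.93  0.7   0.03] rot [ 3.142 -0.    -2.92 ]
jaw -134.5
white n 9 y [-118.3 -115.8]
242 [505.0, 150.0, 118.0] 243 [505.0, 152.0, 117.0] 244 [505.0, 150.0, 111.0] 245 [505.0, 150.0, 109.0] 246 [505.0, 147.0, 103.0] 247 [505.0, 144.0, 97.0] 248 [518.0, 21.0, 2.0] 249 [517.0, 29.0, 4.0] 250 [517.0, 34.0, 4.0] 251 [507.0, 132.0, 76.0] 252 [506.0, 136.0, 76.0] 253 [506.0, 140.0, 75.0] 254 [505.0, 144.0, 75.0] 255 [505.0, 151.0, 77.0] 256 [505.0, 146.0, 70.0] 257 [514.0, 60.0, -0.0] 258 [513.0, 66.0, 1.0] 259 [513.0, 70.0, -0.0] 260 [512.0, 76.0, 1.0] 261 [512.0, 79.0, 0.0]
```

View pics/c9.png

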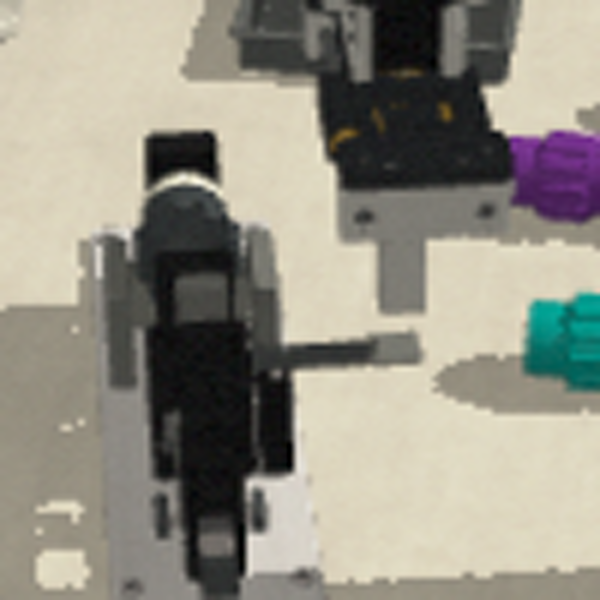

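The side view shows the real fingertip at about z = 97 with the TCP reported at 64, so the tip is about 33 mm higher than reported. It stands directly over the pad (crop px (395,347)). I'll go on down by feel.

```bash
python3 -m crank '[[0,0,0,6,0,0,0],[0,0,0,12,0,0,0],[0,0,0,16,0,0,0],[0,0,0,16,0,0,0],[0,0,0,16,0,0,0]]' >/dev/null; python3 -c "
from h import *
where()"; python3 -m crank '[[0,0,0,2,0,0,0],[0,0,0,4,0,0,0],[0,0,0,4,0,0,0]]'>/dev/null; python3 -c "
from h import *
where()";  python3 -m crank '[[0,0,0,2,0,0,0],[0,0,0,4,0,0,0],[0,0,0,4,0,0,0]]'>/dev/null; python3 -c "
from h import *
where()"; python3 -m crank '[[0,0,0,2,0,0,0],[0,0,0,3,0,0,0],[0,0,0,3,0,0,0]]'>/dev/null; python3 -c "
from h import *
jaw('16')"
```

```text
t 22.2 clamp tcp [-85.7  -0.5  48.1] F(clamp) [-0.42  0.8  -0.57] rot [ 3.142 -0.    -2.92 ]
t 22.5 clamp tcp [-85.7  -0.6  44.2] F(clamp) [ 0.28 -0.19  1.27] rot [-3.142  0.    -2.92 ]
t 22.8 clamp tcp [-85.8  -0.6  39.8] F(clamp) [-1.13 -0.1   0.98] rot [-3.142 -0.    -2.92 ]
t 23.1 clamp tcp [-85.8  -0.6  36.9] F(clamp) [-1.07 -0.21  0.36] rot [ 3.142 -0.    -2.92 ]
jaw -167.1
white n 12 y [-119.  -115.9]
```

```bash
python3 -m crank '[[0,0,0,1.5,0,0,0],[0,0,0,3,0,0,0],[0,0,0,3,0,0,0],[0,0,0,3,0,0,0],[0,0,0,3,0,0,0]]' >/dev/null; python3 -c "
from h import *
jaw('17'); jaw('18')"
```

```text
t 23.65 clamp tcp [-85.6  -0.6  34.5] F(clamp) [-2.8  -0.23  6.68] rot [-3.142  0.    -2.92 ]
jaw -170.1
white n 11 y [-118.9 -115.9]
t 23.7 clamp tcp [-85.6  -0.5  34.5] F(clamp) [-3.45 -0.67  7.39] rot [-3.142  0.    -2.92 ]
jaw -170.3
white n 12 y [-119.  -115.9]
```

```bash
python3 -m crank '[[0,0,0,0,0,0,0],[0,0,0,0,0,0,0],[0,0,0,0,0,0,0],[0,0,0,-10,0,0,0],[0,0,0,-40,0,0,0],[0,0,0,-80,0,0,0],[0,0,0,-120,0,0,0],[0,0,0,-150,0,0,0],[0,0,0,-150,0,0,0],[0,0,0,-150,0,0,0]]' >/dev/null; python3 -c "
from h import *
jaw('19')
p,d=load('side','19'); W=cloud('side',d); c,st=comp(W,62,86,(290,245,303,260)); print('pad',c,np.nanmedian(W[250:257,293:300,2]))
p,d=load('top','20'); W=cloud('top',d); f=np.load('frame.npz'); 
def g(q): r=q[:2]-f['O']; return np.round([f['ex']@r,f['ey']@r],1)
c,st=comp(W,85,110,(222,172,262,196)); print('union top',c,st,g(ray('top',c,100)),np.nanmax(W[178:192,232:250,2]))
cv2.imwrite('pics/c10.png',cv2.resize(p[140:260,150:310,::-1],(800,600),interpolation=2))"
```

```text
t 24.75 clamp tcp [-85.7  -0.6 184.4] F(clamp) [-0.28  0.3   0.02] rot [ 3.142e+00  1.000e-03 -2.920e+00]
jaw -170.0
white n 9 y [-118.3 -115.8]
pad [294.64285714 253.66071429] 73.83341576505839
union top [239.89852399 183.59594096] [222 173  36  23 542] [ -0.2 -82.8] 354.7376675255774
```

View pics/c10.png

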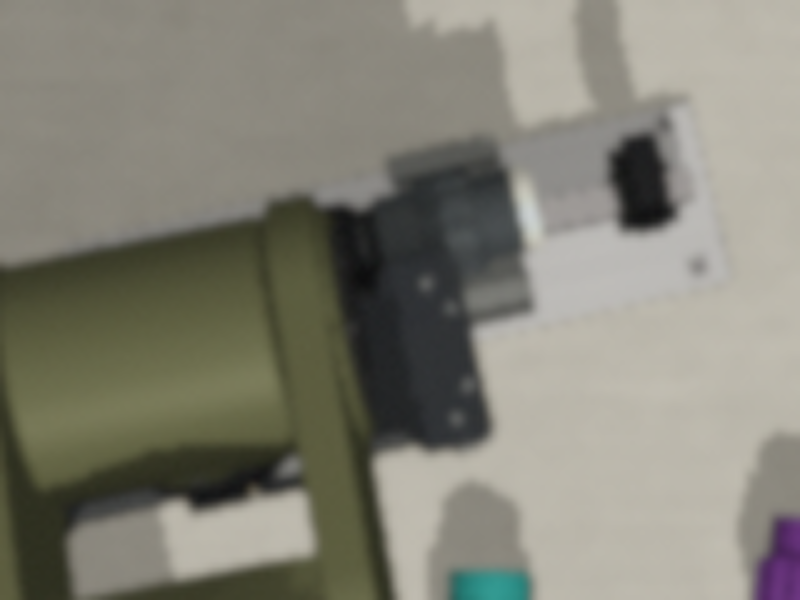

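The view shows the jaw fully open (crop px (640,180)) and the plug's flange against the union (525,210). The tab is back at 74 mm and the robot is clear, so I'm handing in.

```bash
python3 -c "
from cell import manip
print(manip.sign_off())"
```

```text
the job is handed in; nothing more can be done
None
```

I handed the job in at about 25 s, with no verdict shown. The plug looks fully home, the jaw is back open, the tab has sprung up and the arm is clear. I estimate the jaw force at 15–20 N, but the fingertip proved to sit about 33 mm above the reported TCP, so I pushed near the blade's top and can't rule out the 22 N limit having been passed.

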